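# Close the split candle mould with the ratchet clamp

### The job

Stand the loose half of the candle mould in the clamp's channel with its hollow facing the fixed half, then work the ratchet handle back and forth, in the short swings that its stop posts allow, until the jaw has closed the two halves tight together. Stop as soon as it feels firm so that the thin mould is not crushed, push the jaw only by way of the handle, leave the other things on the table where they are, and let go.

Things in the scene. Friction and masses are not known exactly. Their poses are not given: they have to be found in the camera images.
- half_mid (a point): Centre (35 mm above its underside) of the loose mould half, a plain aluminium block standing on the table, 50 mm wide (its x), 32 mm thick (its y), 70 mm tall (z up), about 0.25 kg. An open upright hollow, 30 mm wide and 22 mm deep, is cut into its +y face; the -y face is flat. Grip it across its 50 mm width, in the upper half.
- half_face (a point): Centre of the open (+y) parting face of the loose half: 16 mm along the half's +y from half_mid, same height and axes. It must end against fixed_face.
- half: The whole loose mould half; origin at the centre of its underside, axes as half_mid.
- fixed_face (a point): Centre of the parting face of the fixed mould half, which is part of the clamp and a mirror image of the loose half, its top 82 mm above the table; this point 47 mm above the table. Axes are the clamp's: z up, +y from the jaw towards the fixed half (the way the jaw closes), x across the channel. The face looks to -y.
- bed_mid (a point): Where the underside centre of the loose half should be set down: on the floor of the channel, 12 mm above the table, 24 mm to -y of fixed_face, axes the clamp's (the half's axes parallel to them, hollow to +y). That leaves 8 mm free to the fixed half and 6 to 16 mm to the jaw. Guide rails along y leave 2 mm play on each side of the half; their flared tops reach 20 mm above the floor.
- jaw: Moving jaw, a dark steel plate 50 mm wide (x), 14 mm thick, its top 75 mm above the table. Origin at the foot of its pressing face, on the centre line, 12 mm above the table. It slides along the clamp's +y, 12 mm per radian of the spindle, and starts 46 to 56 mm from fixed_face. Do not push it by hand.
- spindle_top (a point): Axis of the upright spindle, at the top of its hex nut, 68 mm above the table, 109 mm to -y of fixed_face. The handle turns about this axis; anticlockwise from above closes the jaw. Pawl and 24-tooth wheel: the spindle follows the handle only when closing, after up to 0.27 rad of free play while the pawl finds a tooth, and stays put when the handle goes back.
- handle (a joint): Angle of the ratchet handle (rad), from 0 at one stop post to 1.0 at the other; it can go no farther either way. At 0.5 it points along the clamp's -y. Growing values (anticlockwise from above) are the closing swing, the knob moving towards the clamp's +x. Starts anywhere between.
- knob_mid (a point): Middle of the upright round wooden grip fixed to the handle's end, 24 mm across, 60 to 115 mm above the table (this point 87.5 mm), 120 mm from the spindle axis; x points from spindle to knob. Pushes at the knob while it moves: free closing swing 3 to 5 N, return 1 N; firmly clamped 8 to 14 N, reached within 20 mm of swing after the halves meet; crushed at 19 N. At rest, friction hides 3.5 N of it.
- tumbler: Glass tumbler 76 mm across, 85 mm tall, with three wooden sticks standing in it to 215 mm; origin under its centre. Leave alone.
- pot: Small open steel pot 74 mm across, 45 mm tall, with a wire handle; origin under its centre. Leave alone.
- jar: Amber glass jar with a steel lid, 64 mm across, 80 mm tall; origin under its centre. Leave alone.
Mind the look-alikes: they are no part of the job. Of the things shaped like the half, the aluminium one is meant.

How it is judged:
On the way:
1. the loose half stands in the channel on the clamp's bed, hollow towards the fixed half (distance between half_face and fixed_face below 0.032 m and z of half_mid in the frame of fixed_face below 0.003 m and angle between half's own z axis and vertical below 0.06 rad), for 0.2 s.
At the end, for the whole second after the job is handed in: The parting face of the loose half is within 4 mm of that of the fixed half (centre to centre), the half stands upright within 0.05 rad and at rest, and the jaw still presses on it with more than 10 N (distance between half_face and fixed_face below 0.004 m and angle between half's own z axis and vertical below 0.05 rad and contact force between jaw and half above 10 N and linear speed of half below 0.02 m/s); the robot touches nothing.
It fails at once if the mould is crushed: the jaw presses on the half with more than 160 N (contact force between jaw and half above 160 N).
It fails at once if the fingers push the jaw (more than 8 N) (contact force between the fingers and jaw above 8 N).
It fails at once if a bystander is moved by more than 30 mm (distance of any of tumbler, pot, jar from where it was at the start of the episode above 0.03 m).
It also fails if it takes over 67 s, if anything falls off the work surface, if the arm or the gripper's body presses on something with over 40 N, if the wrist force passes 120 N, or if a joint passes its speed limit or range.

### The arm

A 7-joint arm with a two-finger parallel gripper is mounted at the origin on the work surface. World frame = base frame: x ahead of the robot, y to its left, z up, the work surface at z = 0. Lengths are in m, angles in rad, forces in N, time in s.
With the tool pointing down it reaches from about 0.425 to 0.95 m from the base axis. Payload 4.7 kg.
Tool frame: the origin (TCP) lies at the very end of the fingers, on their centre line; the grasp point (between the pads) lies 19 mm behind it; z points along the fingers, y is the line along which they close (so a half turn about z gives the same grasp; the last joint's range is limited). The gripper opens to 85 mm and grips with 20 to 120 N. Pads are 22 mm wide; open, the fingers measure 114 mm over their backs; the gripper's body (76 mm by 85 mm) begins 54 mm behind the grasp point. The pads swing forward as they close: fully open they stand 13 mm farther back than shut.
Start: joints at [-1.211, 0.469, -0.049, 1.532, 0.024, 1.141, -0.082], TCP at [0.256, 0.625, 0.231] pointing down, gripper open.
Joint ranges: [-2.59, 2.59], [-0.33, 1.99], [-1.39, 1.29], [0.1, 2.45], [-1.04, 4.18], [0.21, 1.99], [-2.66, 2.66]. Speed limits (rad/s): [2.57, 2.57, 3.14, 3.14, 3.14, 3.14, 3.14].

### API

Orientations are given as a unit quaternion [w, x, y, z].
In Python, from station import r gives the robot as it stands. The module is installed in compiled form; this text tells all that it offers.
- The arm moves only by the tool carry_out, never from a script. Its argument "targets" is a list of rows, each a list of 7 numbers: the turn, a rotation vector about the tool's x, y, z in rad, then the shift along the tool's x, y, z in m, then the finger opening in m, from 0 to 0.0854. A call has 1 to 10 rows; each row shifts and turns the commanded pose from where the row before left it, along the tool's axes as they then stand; what a row does not reach is not made up. A row lasts 1/10 s, in which the tool goes at most 50 mm and 8.59 degrees, less where a joint would pass 70% of its speed; a pose out of reach is approached as far as the arm can. A call with a gripper value outside its range is refused whole. The fingers move at their own pace and stop on an object; "force" is the grip in N (left out, the last holds). Time passes only in rows, so rows that do not move let the fingers close. It gives the time, the measured TCP pose, the force, the opening and the grip force at its end, in the units of the state.
- r.observe(): the state, without advancing time (a new reading comes with each control period).
- r.get_image(name): name is "side" or "top"; returns (picture, depth): 384x512x3 uint8, red, green, blue; 384x512 float32, m along the optical axis (not along the pixel's ray), 0 where there is no reading.
- r.camera_params(name): a dict with "mtx" (3x3 intrinsics, pixels), "T" (4x4, takes a point from camera to world coordinates). Camera axes: x right, y down, z forward; pixel columns grow to the right and rows downward; lengths in m; the calibration is good to about 2 mm. A picture is of the moment at which its call begins. camera_params takes no time and is no camera call.
- r.finish_job(): hands the job in; it is judged then, once.
Trained networks look in the newest picture that a camera, given by its name, has taken for a name from the list of things; names that differ only in an ending like _2 or _b are one class to them, and where a whole thing is asked for, a point or a joint stands for the part that bears it (a point fixed in the world has none). Each returns a list of dicts, best first, with "conf" (0 to 1); they miss things now and then, are a little off and sometimes report something else, mostly with a low value. They report only what shows in the picture. A call takes as long as a camera call. They do not tell look-alikes from the thing itself.
- r.recognise(camera, query): "location" ([x, y, z] in m, in the coordinates of the camera as it stood for that picture, good to about 4 mm: the middle of the surface that is visible of it).
- r.silhouettes(camera, query): "region" (384x512 bool, what is visible of it).
The state is a dict: "time_s": time; "q": joint angles; "joint_velocities": joint speeds; "joint_torque": joint torques, N m; "tcp_pos": TCP position; "tcp_rot": TCP orientation; "ft_force": force on the tool from outside, world axes, zero at the start; "torque": the same for the moment, N m; "gripper_width": finger opening in m; "gripper_force": force on a finger pad.
Only numpy, scipy, OpenCV 4.12 (cv2) and the standard library are available. Lean on these libraries where they do the work, as an engineer would, in place of code of your own. Each camera call takes 0.05 s, during which the arm holds its last target. There are 200 camera calls.

## Working session

There is one attempt and no reset: what is moved stays moved. The work goes in short steps, Python scripts to look and compute and a tool call to move; the robot and the scene stay as the last step left them, time stands still between calls to the robot, and variables do not carry over. Pictures are saved under pics/ and viewed, at most 10 in all, crops included, and the job is handed in when it is done.

Besides the shell and the picture viewer there is one more tool, called after ">>>" by a JSON object that holds its "fn" and its "kwargs", one argument or row to a line. carry_out: Moves the arm, as the interface text tells. Its arguments: {"type":"object","properties":{"targets":{"type":"array"},"force":{"type":"number"}},"required":["targets"]}

```bash
mkdir -p pics; cat > h.py <<'E'
import numpy as np, cv2
from station import r
def w(cam,p):
    T=r.camera_params(cam)["T"]; return (T@np.r_[p,1])[:3]
def cloud(cam,d):
    K=r.camera_params(cam)["mtx"];T=r.camera_params(cam)["T"]
    v,u=np.mgrid[:384,:512]
    P=np.stack([(u-K[0,2])/K[0,0]*d,(v-K[1,2])/K[1,1]*d,d],-1)
    return P@T[:3,:3].T+T[:3,3]
def px(cam,p):
    K=r.camera_params(cam)["mtx"];T=np.linalg.inv(r.camera_params(cam)["T"])
    c=T@np.r_[p,1]; c=K@c[:3]; return c[:2]/c[2]
E
python3 - <<'E'
from h import *
np.set_printoptions(precision=4,suppress=True)
ims=[]
for c in("side","top"):
    im,d=r.get_image(c); np.savez(f"{c}.npz",im=im,d=d)
    cv2.imwrite(f"pics/{c}1.png",cv2.resize(im[...,::-1],(800,600),interpolation=cv2.INTER_CUBIC))
    print(c,r.camera_params(c))
    for q in("half","half_mid","fixed_face","jaw","spindle_top","knob_mid","handle","tumbler","pot","jar"):
        for o in r.recognise(c,q)[:4]: print(c,q,round(o["conf"],2),w(c,o["location"]),px(c,w(c,o["location"])))
print(r.observe())
E
```

```text
side {'mtx': array([[494.4305,   0.    , 253.4379],
       [  0.    , 494.4305, 190.1393],
       [  0.    ,   0.    ,   1.    ]]), 'T': array([[ 0.9064, -0.2936,  0.3036,  0.2191],
       [-0.4223, -0.6397,  0.6422, -0.6956],
       [ 0.0057, -0.7103, -0.7039,  0.9985],
       [ 0.    ,  0.    ,  0.    ,  1.    ]])}
side half 0.95 [0.4305 0.1632 0.0384] [185.8624 217.1312]
side half 0.64 [0.4934 0.2235 0.0403] [200.2863 194.5778]
side half 0.62 [0.5056 0.3141 0.0478] [192.853  170.8831]
side half_mid 0.94 [0.4957 0.2221 0.0459] [201.1176 193.23  ]
side half_mid 0.81 [0.5022 0.3144 0.0452] [191.7704 171.8115]
side half_mid 0.64 [0.4356 0.1566 0.0424] [188.4571 217.2082]
side fixed_face 0.67 [ 0.5078 -0.1283  0.0117] [260.5535 299.3755]
side jaw 0.92 [ 0.5114 -0.0794  0.0609] [253.1787 270.4994]
side spindle_top 0.61 [ 0.5016 -0.1343  0.0112] [259.2873 302.4922]
side knob_mid 0.87 [ 0.5209 -0.1977  0.0566] [280.1315 310.6749]
side knob_mid 0.19 [0.492  0.2183 0.0448] [200.3447 194.8219]
side handle 0.89 [ 0.516  -0.1943  0.0615] [277.4788 309.0518]
side handle 0.68 [0.4953 0.2186 0.04
[... 1632 characters left out ...]
3 [0.7375 0.1637 0.0047] [245.0113 158.1329]
top pot 0.37 [ 0.5199 -0.1842  0.0603] [371.7965 233.7217]
top jar 0.59 [0.6534 0.4308 0.0802] [144.6506 181.0639]
{'time_s': 1.1, 'q': array([-1.2109,  0.4685, -0.0486,  1.5325,  0.0241,  1.141 , -0.0823]), 'joint_velocities': array([ 0.0005,  0.0018, -0.0007,  0.001 , -0.0002, -0.001 ,  0.0017]), 'joint_torque': array([  0.0001, -51.019 ,  -0.0465, -23.8012,   0.0109,   0.001 ,
        -0.    ]), 'tcp_pos': array([0.2558, 0.6247, 0.2314]), 'tcp_rot': array([-0.    ,  0.1932,  0.9812,  0.0001]), 'ft_force': array([-0.0355,  0.3045, -0.2361]), 'torque': array([ 0.0124,  0.0007, -0.0308]), 'gripper_force': 0.0, 'gripper_width': 0.08520838180369425}
```

```bash
ls pics
```

```text
side1.png
top1.png
```

View pics/side1.png

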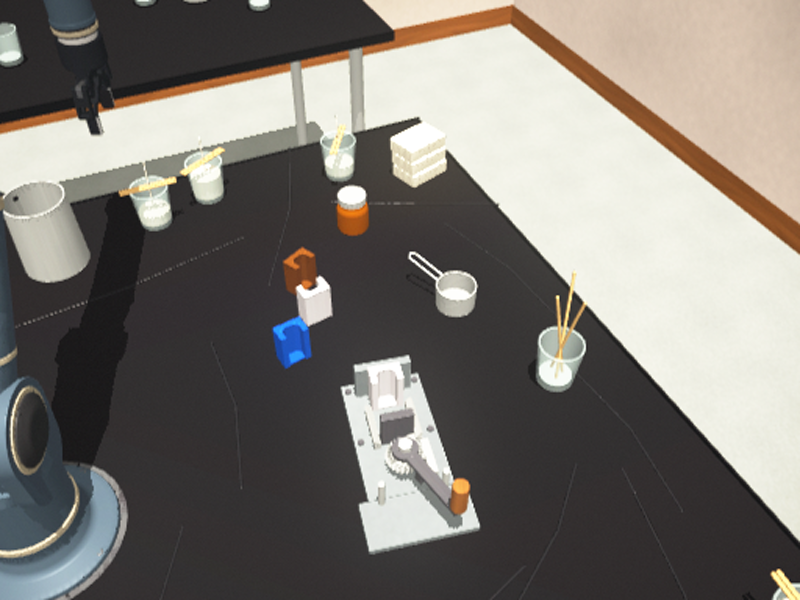

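View pics/top1.png

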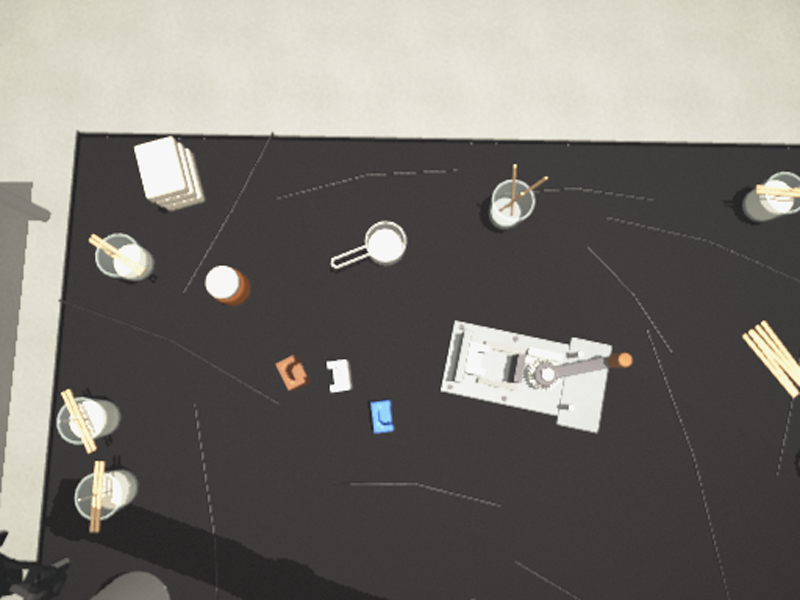

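Candidates shaped like the half, in side-view pixels (800x600 view): brown (300,272), pale metal (314,300), blue (292,342). There is also the fixed half in the clamp at (386,385). The pale one is the aluminium half. The hollow opens to the left (world +y) in the top view at (340,375). The clamp is at (525,375), with its knob at (622,360).

```bash
python3 - <<'E'
from h import *
np.set_printoptions(precision=4,suppress=True)
S=np.load("side.npz");Tt=np.load("top.npz")
a=Tt["im"][215:285,170:270];b=S["im"][150:240,150:250]
f=lambda i:cv2.resize(i[...,::-1],(400,400*i.shape[0]//i.shape[1]),interpolation=cv2.INTER_CUBIC)
c=Tt["im"][200:280,280:410]
a,b=f(a),f(b); H=max(a.shape[0],b.shape[0])
o=np.zeros((600,800,3),np.uint8);o[:a.shape[0],:400]=a;o[:b.shape[0],400:]=b
c=f(c);o[290:290+c.shape[0],:400]=c
o[362:600,400:]=f(S["im"][220:350,210:320])[:238] if False else 0
cv2.imwrite("pics/crop1.png",o)
for n,D in(("top",Tt),("side",S)):
    P=cloud(n,D["d"]); hsv=cv2.cvtColor(D["im"],cv2.COLOR_RGB2HSV)
    def rect(nm,m):
        p=P[m]
        if len(p)<5: print(n,nm,len(p));return
        R=cv2.minAreaRect((p[:,:2]*1000).astype(np.float32)); print(n,nm,len(p),"c",np.array(R[0]),"s",np.array(R[1]),"ang",R[2],"z",np.percentile(p[:,2],[5,50,95]))
    x,y,z=P[...,0],P[...,1],P[...,2]
    box=lambda x0,x1,y0,y1,z0,z1:(x>x0)&(x<x1)&(y>y0)&(y<y1)&(z>z0)&(z<z1)
    rect("halftop",box(.46,.55,.19,.28,.06,.08))
    rect("halfall",box(.46,.55,.19,.28,.02,.08))
    rect("clampall",box(.40,.62,-.3,.12,.005,.2))
    rect("plate",box(.40,.62,-.25,.12,.007,.018))
    rect("fixedtop",box(.40,.62,-.1,.12,.076,.1))
    rect("z68-80",box(.40,.62,-.11,.1,.062,.079))
    rect("knobtop",box(.40,.65,-.32,-.14,.1,.13))
    rect("arm",box(.40,.65,-.32,-.10,.03,.1))
    m=(hsv[...,0]<20)&(hsv[...,1]>120)&box(.40,.65,-.32,-.14,.02,.13)
    rect("knobcolor",m)
    rect("tumbler",box(.7,.9,-.15,.05,.02,.3))
    rect("pot",box(.65,.82,.1,.25,.02,.3))
E
```

```text
top halftop 149 c [499.3723 236.4235] s [49.8605 31.9428] ang 8.783651351928711 z [0.0671 0.0707 0.0741]
top halfall 174 c [499.3822 236.3591] s [49.8605 32.0731] ang 8.783651351928711 z [0.0346 0.07   0.074 ]
top clampall 5284 c [509.8555 -91.6228] s [415.9124 218.9969] ang 89.74795532226562 z [0.009  0.0142 0.0806]
top plate 3412 c [515.6757 -62.922 ] s [360.2101 160.2583] ang 79.1721420288086 z [0.0096 0.0131 0.0163]
top fixedtop 357 c [525.3596 -24.6729] s [111.9469  89.2238] ang 78.77776336669922 z [0.0767 0.0801 0.0853]
top z68-80 247 c [521.9492 -39.4279] s [142.471  89.71 ] ang 78.55529022216797 z [0.064  0.0762 0.0786]
top knobtop 83 c [ 529.1929 -237.2009] s [22.906  20.5249] ang 45.637046813964844 z [0.1024 0.115  0.118 ]
top arm 657 c [ 495.5173 -164.9499] s [135.9802 102.3069] ang 84.80998992919922 z [0.0324 0.0603 0.0742]
top knobcolor 101 c [ 528.3137 -237.693 ] s [20.56   21.7973] ang 1.7453535795211792 z [0.081  0.1138 0.118 ]
top tumbler 565 c [808.2191 -64.1927] s [74.3683 73.9687] ang 30.739171981811523 z [0.0271 0.0738 0.1844]
top pot 238 c [735.9312 188.705 ] s 
[... 546 characters left out ...]
45  87.5792] ang 80.1863784790039 z [0.0764 0.0796 0.0842]
side z68-80 464 c [524.606  -27.2842] s [115.0735  89.9941] ang 78.81706237792969 z [0.0639 0.0737 0.0785]
side knobtop 123 c [ 528.2859 -242.1751] s [22.0793 22.5453] ang 69.34329223632812 z [0.1021 0.1133 0.1166]
side arm 955 c [ 494.3583 -175.7999] s [149.9081 102.8879] ang 85.20350646972656 z [0.0388 0.0589 0.0834]
side knobcolor 214 c [ 527.9409 -242.434 ] s [22.764  22.6185] ang 84.68236541748047 z [0.0691 0.1052 0.1161]
side tumbler 1101 c [806.9042 -67.2006] s [75.6301 74.665 ] ang 77.9908447265625 z [0.0277 0.0685 0.1803]
side pot 422 c [734.7914 185.9133] s [ 74.7423 136.0779] ang 10.131093978881836 z [0.0219 0.037  0.0531]
```

View pics/crop1.png

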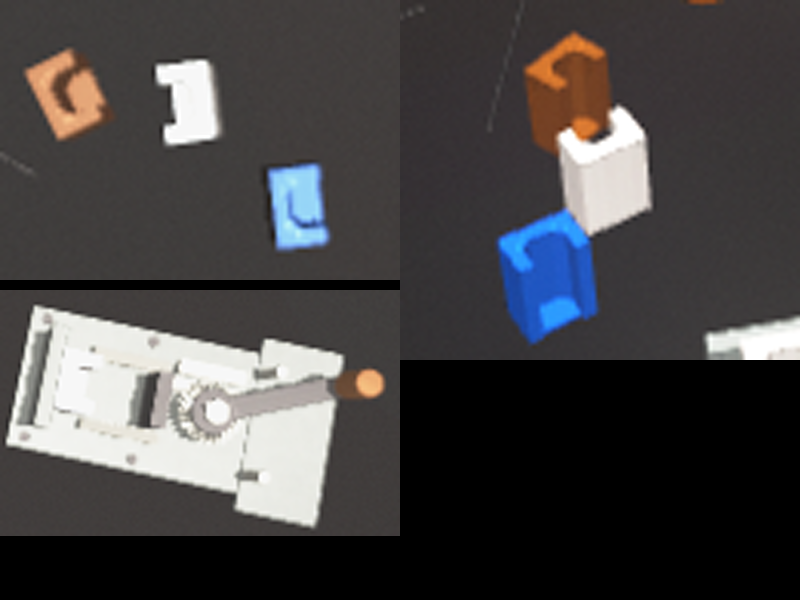

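The crop confirms it: the pale half (190,100) has its hollow facing left, which is world +y. Brown and blue are decoys. Next I'll refine the clamp frame.

```bash
cat >> h.py <<'E'
def cl(P,yaw):
    c,s=np.cos(yaw),np.sin(yaw); Q=P.copy(); Q[...,0]=c*P[...,0]+s*P[...,1]; Q[...,1]=-s*P[...,0]+c*P[...,1]; return Q
E
python3 - <<'E'
from h import *
np.set_printoptions(precision=1,suppress=True,linewidth=180)
yaw=np.radians(-11.2)
o=np.zeros((600,800,3),np.uint8)
for k,n in enumerate(("top","side")):
    D=np.load(n+".npz"); P=cloud(n,D["d"]); Q=cl(P,yaw)*1000
    c0=cl(np.array([.52,-.08,0]),yaw)*1000
    # plate yaw fit from edges
    m=(P[...,0]>.4)&(P[...,0]<.62)&(P[...,1]>-.16)&(P[...,1]<.06)&(P[...,2]>.006)&(P[...,2]<.018)&(D["im"].mean(-1)>110)
    q=Q[m]; ys=np.arange(-200,-20,10); E=[]
    for y in np.arange(c0[1]-80,c0[1]+120,10):
        t=q[abs(q[:,1]-y)<5,0]
        if len(t)>10:E.append((y,*np.percentile(t,[1,99])))
    E=np.array(E); print(n,"edges(y,lo,hi):\n",E.T)
    hh=(Q[...,2]>60)&(Q[...,2]<95)&(abs(Q[...,0]-c0[0])<70)&(abs(Q[...,1]-c0[1]-20)<110)
    q=Q[hh]
    for y in np.arange(c0[1]-60,c0[1]+110,4):
        t=q[abs(q[:,1]-y)<2]
        if len(t)>1: print("y%.0f n%d x %.0f..%.0f z %.0f..%.0f"%(y,len(t),t[:,0].min(),t[:,0].max(),*np.percentile(t[:,2],[10,90])))
    im=D["im"]; sl=(slice(215,262),slice(295,352)) if n=="top" else (slice(222,290),slice(215,280))
    c=cv2.resize(im[sl][...,::-1],None,fx=7,fy=7,interpolation=cv2.INTER_CUBIC)[:600,:400]; o[:c.shape[0],400*k:400*k+c.shape[1]]=c
cv2.imwrite("pics/crop2.png",o)
E
```

```text
top edges(y,lo,hi):
 [[-57.5 -47.5 -37.5 -27.5 -17.5  -7.5   2.5  12.5  22.5  32.5  42.5  52.5  62.5  72.5  82.5  92.5 102.5 112.5 122.5 132.5]
 [455.3 454.9 455.3 455.7 455.5 454.5 455.7 455.9 455.5 455.2 455.9 456.3 456.1 457.1 455.9 456.3 456.1 456.5 455.6 456.3]
 [528.1 582.2 583.4 583.  582.7 583.6 583.  582.5 583.5 583.8 582.4 582.5 583.3 584.1 582.5 583.1 583.5 583.6 584.2 582.6]]
y-37 n10 x 511..536 z 60..65
y-33 n16 x 505..536 z 60..63
y-29 n13 x 509..534 z 62..71
y-25 n17 x 501..537 z 61..73
y-21 n23 x 500..539 z 61..73
y-17 n18 x 501..537 z 60..72
y-13 n18 x 501..536 z 61..70
y-9 n10 x 505..533 z 61..64
y-5 n11 x 505..532 z 61..65
y-1 n4 x 512..520 z 62..64
y23 n25 x 496..542 z 73..78
y27 n29 x 495..544 z 74..78
y31 n28 x 495..543 z 73..78
y35 n38 x 496..543 z 63..77
y87 n3 x 498..541 z 81..85
y91 n13 x 495..544 z 81..85
y95 n13 x 495..543 z 74..86
y99 n13 x 496..544 z 70..85
y103 n12 x 495..544 z 82..87
y107 n18 x 495..543 z 78..85
y111 n29 x 496..545 z 81..85
y115 n27 x 496..545 z 80..86
y119 n35 x 495..557 z 78..85
y123 n51 x 475..565 z 77..81
y127 n51 x 477..564 z 77..
[... 462 characters left out ...]
x 503..536 z 60..70
y-29 n19 x 508..537 z 61..69
y-25 n22 x 505..533 z 62..70
y-21 n19 x 502..537 z 62..71
y-17 n14 x 503..535 z 61..71
y-13 n7 x 505..524 z 62..70
y-9 n6 x 506..530 z 60..61
y19 n67 x 494..542 z 62..75
y23 n45 x 495..543 z 64..76
y27 n37 x 494..544 z 72..77
y31 n27 x 495..543 z 72..76
y35 n4 x 506..536 z 71..73
y83 n8 x 495..544 z 71..84
y87 n45 x 495..545 z 64..82
y91 n12 x 494..546 z 69..83
y95 n19 x 495..544 z 65..85
y99 n12 x 496..542 z 73..83
y103 n25 x 497..544 z 65..82
y107 n60 x 495..542 z 65..82
y111 n39 x 498..544 z 67..83
y115 n38 x 478..562 z 72..83
y119 n72 x 475..563 z 62..79
y123 n44 x 476..562 z 73..79
y127 n53 x 478..565 z 75..79
y131 n29 x 475..563 z 73..78
```

View pics/crop2.png

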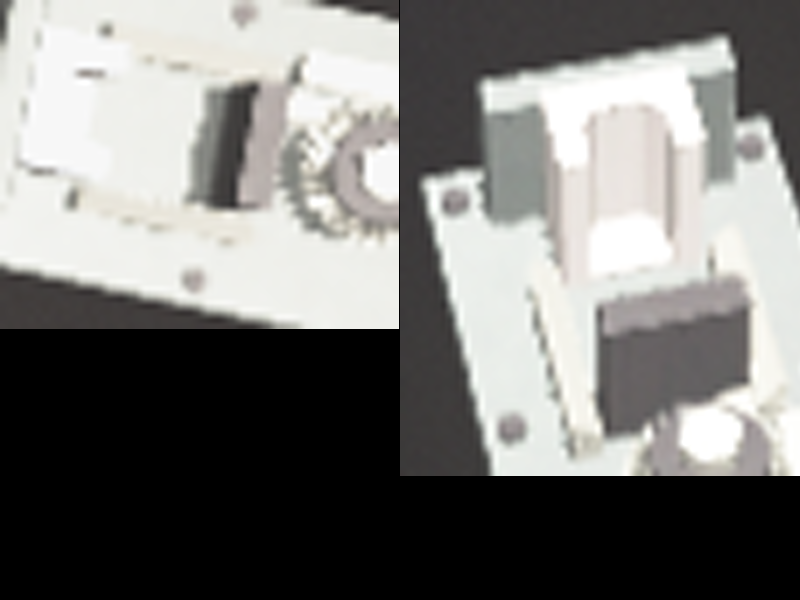

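The clamp's yaw is about -11.3°, bed_mid is about (0.522, -0.041) and the handle is near 0.9. The jaw front is about 49 mm from the fixed face. Now I'll plan the approach rows.

```bash
cat >> h.py <<'E'
from scipy.spatial.transform import Rotation as Rn
def plan(goal,yawy,n,nt=0):
    """rows: n shift rows to goal, turn spread over first nt rows (shift along axes before the turn)"""
    o=r.observe(); q=o["tcp_rot"]; R=Rn.from_quat([q[1],q[2],q[3],q[0]]).as_matrix()
    # wanted: pointing down, tool y at yawy(deg)
    a=np.radians(yawy); y=np.array([np.cos(a),np.sin(a),0]); z=np.array([0,0,-1.]); W=np.stack([np.cross(y,z),y,z],1)
    if nt==0: nt=n
    rv=Rn.from_matrix(R.T@W).as_rotvec(); d=(np.array(goal)-o["tcp_pos"])/n
    for i in range(n):
        t=rv/nt if i<nt else rv*0
        print([round(float(v),4) for v in np.r_[t,R.T@d]])
        R=R@Rn.from_rotvec(t).as_matrix()
E
python3 -c "
from h import *
plan([.499,.2355,.21],8.8,10)"
```

```text
[0.0, -0.0, 0.1028, -0.0373, -0.0268, 0.0021]
[0.0, -0.0, 0.1028, -0.0398, -0.0228, 0.0021]
[0.0, -0.0, 0.1028, -0.0419, -0.0186, 0.0021]
[0.0, -0.0, 0.1028, -0.0436, -0.0142, 0.0021]
[0.0, -0.0, 0.1028, -0.0449, -0.0097, 0.0021]
[0.0, -0.0, 0.1028, -0.0456, -0.005, 0.0021]
[0.0, -0.0, 0.1028, -0.0459, -0.0003, 0.0021]
[0.0, -0.0, 0.1028, -0.0457, 0.0044, 0.0021]
[0.0, -0.0, 0.1028, -0.045, 0.0091, 0.0021]
[0.0, -0.0, 0.1028, -0.0438, 0.0137, 0.0021]
```

>>> {"fn": "carry_out", "kwargs": {
  "targets": [
    [0,0,0.1028,-0.0373,-0.0268,0.002,0.08],
    [0,0,0.1028,-0.0398,-0.0228,0.002,0.08],
    [0,0,0.1028,-0.0419,-0.0186,0.002,0.08],
    [0,0,0.1028,-0.0436,-0.0142,0.002,0.08],
    [0,0,0.1028,-0.0449,-0.0097,0.002,0.08],
    [0,0,0.1028,-0.0456,-0.005,0.002,0.08],
    [0,0,0.1028,-0.0459,-0.0003,0.002,0.08],
    [0,0,0.1028,-0.0457,0.0044,0.002,0.08],
    [0,0,0.1028,-0.045,0.0091,0.002,0.08],
    [0,0,0.1028,-0.0438,0.0137,0.002,0.08]
  ]
}}

```text
time_s: 2.1
tcp_pos: [0.5, 0.234, 0.2116]
tcp_rot: [0.0, 0.652, 0.758, 0.001]
ft_force: [0.6, 0.4, 0.1]
gripper_width: 0.0797
gripper_force: 0.0
```

```bash
python3 -c "
from h import *
print(r.observe()['tcp_pos'])
plan([.499,.2355,.032],8.8,10)"
```

```text
[0.49996275 0.23401651 0.21163644]
[0.0001, -0.0001, -0.0004, 0.0001, -0.0001, 0.018]
[0.0001, -0.0001, -0.0004, 0.0002, -0.0001, 0.018]
[0.0001, -0.0001, -0.0004, 0.0002, -0.0001, 0.018]
[0.0001, -0.0001, -0.0004, 0.0002, -0.0001, 0.018]
[0.0001, -0.0001, -0.0004, 0.0002, -0.0001, 0.018]
[0.0001, -0.0001, -0.0004, 0.0002, -0.0001, 0.018]
[0.0001, -0.0001, -0.0004, 0.0002, -0.0001, 0.018]
[0.0001, -0.0001, -0.0004, 0.0002, -0.0001, 0.018]
[0.0001, -0.0001, -0.0004, 0.0002, -0.0001, 0.018]
[0.0001, -0.0001, -0.0004, 0.0002, -0.0001, 0.018]
```

>>> {"fn": "carry_out", "kwargs": {
  "targets": [
    [0,0,-0.004,0.0015,-0.001,0.04,0.08],
    [0,0,0,0,0,0.04,0.08],
    [0,0,0,0,0,0.04,0.08],
    [0,0,0,0,0,0.035,0.08],
    [0,0,0,0,0,0.0245,0.08],
    [0,0,0,0,0,0,0.08],
    [0,0,0,0,0,0,0.04],
    [0,0,0,0,0,0,0.04],
    [0,0,0,0,0,0,0.04],
    [0,0,0,0,0,0,0.04]
  ],
  "force": 40
}}

```text
time_s: 3.1
tcp_pos: [0.4992, 0.2376, 0.0337]
tcp_rot: [0.0, 0.649, 0.761, 0.002]
ft_force: [-1.1, 1.1, 6.2]
gripper_width: 0.0494
gripper_force: 43.3
```

>>> {"fn": "carry_out", "kwargs": {
  "targets": [
    [0,0,0,0,0,0,0.04],
    [0,0,0,0,0,-0.02,0.04],
    [0,0,0,0,0,-0.04,0.04],
    [0,0,0,0,0,-0.045,0.04],
    [0,0,0,0,0,-0.045,0.04],
    [0,0,0,0,0,0,0.04]
  ]
}}

```text
time_s: 3.7
tcp_pos: [0.5017, 0.2385, 0.1884]
tcp_rot: [0.002, 0.649, 0.761, 0.006]
ft_force: [0.6, 1.2, -2.3]
gripper_width: 0.0493
gripper_force: 42.8
```

```bash
python3 -c "
from h import *
print(r.observe()['tcp_pos'])
plan([.5216,-.041,.17],-11.3,9)"
```

```text
[0.50168011 0.23846419 0.18841263]
[0.0013, -0.0008, 0.0394, -0.031, -0.0027, 0.0018]
[0.0013, -0.0008, 0.0394, -0.0311, -0.0015, 0.0019]
[0.0013, -0.0008, 0.0394, -0.0311, -0.0003, 0.0019]
[0.0013, -0.0008, 0.0394, -0.0311, 0.001, 0.0019]
[0.0013, -0.0008, 0.0394, -0.0311, 0.0022, 0.002]
[0.0013, -0.0008, 0.0394, -0.0309, 0.0034, 0.002]
[0.0013, -0.0008, 0.0394, -0.0308, 0.0046, 0.002]
[0.0013, -0.0008, 0.0394, -0.0306, 0.0059, 0.002]
[0.0013, -0.0008, 0.0394, -0.0303, 0.0071, 0.002]
```

>>> {"fn": "carry_out", "kwargs": {
  "targets": [
    [0,0,0.039,-0.031,-0.0027,0.002,0.04],
    [0,0,0.039,-0.031,-0.0015,0.002,0.04],
    [0,0,0.039,-0.031,-0.0003,0.002,0.04],
    [0,0,0.039,-0.031,0.001,0.002,0.04],
    [0,0,0.039,-0.031,0.0022,0.002,0.04],
    [0,0,0.039,-0.031,0.0034,0.002,0.04],
    [0,0,0.039,-0.031,0.0046,0.002,0.04],
    [0,0,0.039,-0.031,0.0059,0.002,0.04],
    [0,0,0.039,-0.03,0.007,0.002,0.04],
    [0,0,0,0,0,0,0.04]
  ]
}}

```text
time_s: 4.7
tcp_pos: [0.517, -0.0479, 0.1631]
tcp_rot: [0.001, 0.775, 0.632, -0.001]
ft_force: [0.7, -0.6, -2.9]
gripper_width: 0.0495
gripper_force: 42.7
```

```bash
cat > look.py <<'E'
from h import *
import sys
np.set_printoptions(precision=4,suppress=True,linewidth=160)
plan([.5216,-.041,float(sys.argv[2])],-11.3,1)
o=r.observe();print(o["time_s"],o["tcp_pos"],o["tcp_rot"],"clampframe",cl(o["tcp_pos"],np.radians(-11.3)))
z0=float(sys.argv[1]); out=np.zeros((600,800,3),np.uint8)
for k,n in enumerate(("top","side")):
    im,d=r.get_image(n); np.savez(n+"2.npz",im=im,d=d)
    u,v=px(n,o["tcp_pos"]+[0,0,-.02]); u,v=int(u),int(v)
    c=cv2.resize(im[max(v-50,0):v+50,u-33:u+33][...,::-1],(396,600),interpolation=cv2.INTER_CUBIC); out[:,400*k:400*k+396]=c
    for oo in r.silhouettes(n,"half")[:5]:
        P=cloud(n,d)[oo["region"]]; print(n,round(oo["conf"],2),P.mean(0))
        if np.hypot(*(np.median(P,0)-o["tcp_pos"])[:2])<.05:
            Q=cl(P,np.radians(-11.3))*1000; print("  held: x pct",np.percentile(Q[:,0],[2,50,98]),"y",np.percentile(Q[:,1],[2,50,98]),"z",np.percentile(Q[:,2],[2,50,98]),len(P))
cv2.imwrite("pics/"+sys.argv[3],out)
E
python3 look.py 0 .17 above.png
```

```text
[-0.0007, 0.0029, -0.0041, 0.0076, 0.0032, -0.0069]
4.7 [ 0.517  -0.0479  0.1631] [ 0.0007  0.7746  0.6325 -0.0013] clampframe [0.5163 0.0544 0.1631]
top 0.88 [0.5021 0.3155 0.0578]
top 0.53 [0.4302 0.1616 0.0464]
side 0.9 [0.4291 0.1536 0.0432]
side 0.87 [0.5007 0.3098 0.0416]
side 0.64 [ 0.515  -0.0557  0.168 ]
  held: x pct [490.9752 516.2006 540.9192] y [ 38.4995  41.6902 108.5842] z [ 43.9013 171.9285 200.6804] 645
```

View pics/above.png

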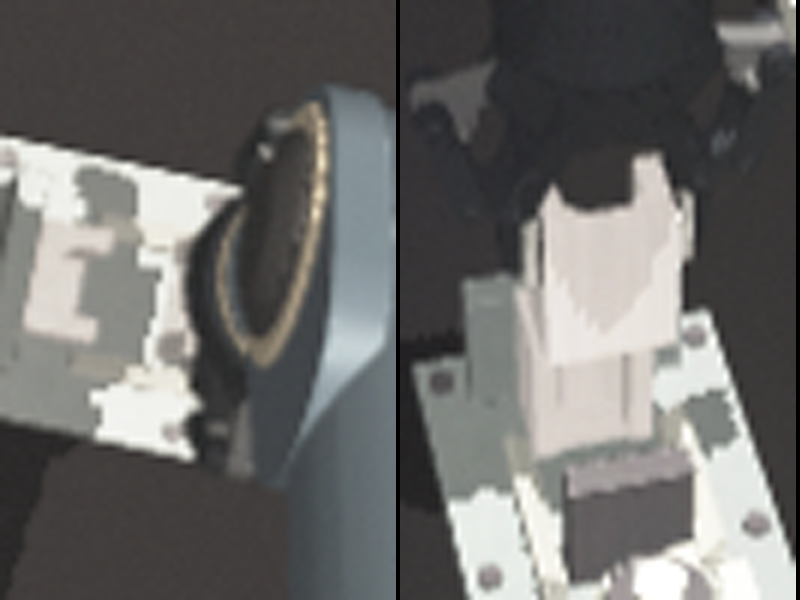

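The side view shows the half held above the channel, hollow away from us, its back face at (610,260). The jaw is at (625,500). The top view is blocked by the arm. I'll measure the back face against the fixed face within the side view.

```bash
python3 - <<'E'
from h import *
np.set_printoptions(precision=1,suppress=True,linewidth=160)
yaw=np.radians(-11.3)
def hist(Q,m,nm):
    y=Q[m][:,1]; h,e=np.histogram(y,np.arange(20,130,2)); i=h.argmax(); s=y[abs(y-e[i]-1)<5]; print(nm,len(y),"mode",e[i]+1,"med",np.median(s)); 
Q=cl(cloud("side",np.load("side.npz")["d"]),yaw)*1000
X,Y,Z=Q[...,0],Q[...,1],Q[...,2]
hist(Q,(Z>35)&(Z<76)&(Y>75)&(Y<95)&(((X>498)&(X<505))|((X>534)&(X<541))),"fixed face")
hist(Q,(Z>35)&(Z<70)&(Y>10)&(Y<45)&(abs(X-519)<20),"jaw back face")
m=(Z>70)&(Z<78)&(Y>10)&(Y<50)&(abs(X-519)<40);print("jawtop",Q[m].min(0),Q[m].max(0),np.percentile(Q[m],[3,97],axis=0))
m=(Z>55)&(Z<90)&(Y>80)&(Y<108)&(abs(X-519)<40);print("fixed x",np.percentile(Q[m][:,0],[2,98]))
Q=cl(cloud("side",np.load("side2.npz")["d"]),yaw)*1000
X,Y,Z=Q[...,0],Q[...,1],Q[...,2]
m=(Z>135)&(Z<195)&(Y>20)&(Y<60)&(abs(X-516)<30)
hist(Q,m&(abs(X-516)<22),"held back face")
p=Q[m&(abs(X-516)<20)]; p=p[abs(p[:,1]-np.median(p[:,1]))<6]
A=np.c_[p[:,0]-516,p[:,2]-170,np.ones(len(p))]; c=np.linalg.lstsq(A,p[:,1],rcond=None)[0]; print("dy/dx %.4f dy/dz %.4f y0 %.2f"%tuple(c))
p=Q[m];print("x",np.percentile(p[:,0],[2,98]),"zrange",np.percentile(p[:,2],[1,99]))
Q0=cl(cloud("side",np.load("side.npz")["d"]),yaw)*1000
E
```

```text
fixed face 54 mode 87 med 86.95237190795416
jaw back face 154 mode 21 med 20.88224780426136
jawtop [494.4  18.5  70.1] [543.6  35.6  77.8] [[495.3  18.7  70.8]
 [542.5  33.3  77.4]]
fixed x [494.8 544.1]
held back face 338 mode 41 med 41.11048664185701
dy/dx 0.0022 dy/dz -0.0015 y0 41.03
x [488.3 541.9] zrange [135.4 193.8]
```

>>> {"fn": "carry_out", "kwargs": {
  "targets": [
    [0,0.003,-0.004,0.006,0.003,0,0.04],
    [0,0,0,0,0,0.02,0.04],
    [0,0,0,0,0,0.03,0.04],
    [0,0,0,0,0,0.025,0.04],
    [0,0,0,0,0,0.01,0.04],
    [0,0,0,0,0,0,0.04],
    [0,0,0,0,0,0,0.04]
  ]
}}

```text
time_s: 5.6
tcp_pos: [0.5232, -0.0366, 0.0795]
tcp_rot: [-0.001, 0.77, 0.638, 0.002]
ft_force: [0.7, -0.4, -2.3]
gripper_width: 0.0495
gripper_force: 42.5
```

```bash
python3 look.py 0 .07 low.png; python3 - <<'E'
from h import *
Q=cl(cloud("side",np.load("side2.npz")["d"]),np.radians(-11.3))*1000
X,Y,Z=Q[...,0],Q[...,1],Q[...,2]
m=(Z>80)&(Z<108)&(Y>30)&(Y<60)&(abs(X-519)<19);p=Q[m];print("back y",np.median(p[:,1]),len(p))
for zz in (45,55,65,75,85,95,105,115):
    p=Q[(abs(Z-zz)<5)&(Y>35)&(Y<55)&(abs(X-519)<32)]
    if len(p):print(zz,len(p),p[:,0].min(),p[:,0].max())
E
```

```text
[0.0014, -0.0034, 0.009, -0.0047, -0.0008, 0.0095]
5.6 [ 0.5232 -0.0366  0.0795] [-0.0005  0.7704  0.6375  0.0018] clampframe [0.5203 0.0666 0.0795]
top 0.74 [ 0.5181 -0.072   0.0362]
  held: x pct [455.5252 523.0637 590.4945] y [-139.1917   89.8967  148.1475] z [  7.0608  14.4376 115.118 ] 2026
top 0.52 [0.5043 0.3179 0.0479]
top 0.48 [0.432  0.1618 0.0554]
side 0.8 [0.5006 0.308  0.0428]
side 0.7 [ 0.5181 -0.0573  0.101 ]
  held: x pct [495.7858 520.6277 544.607 ] y [34.6724 48.9015 87.717 ] z [ 55.2208  93.8681 118.633 ] 496
side 0.68 [0.4296 0.1554 0.0404]
back y 48.540214011054964 123
45 1 496.4243685127523 496.4243685127523
55 30 496.22658186371154 545.1520367394131
65 58 495.9229710206255 544.9803601687685
75 49 496.47518091347655 544.9538135557357
85 60 493.09462780907904 548.2808354354779
95 69 490.87409355899445 550.4908140102095
105 66 490.9527052962068 550.0548580048494
115 97 490.73589252929185 550.0941392976703
```

View pics/low.png

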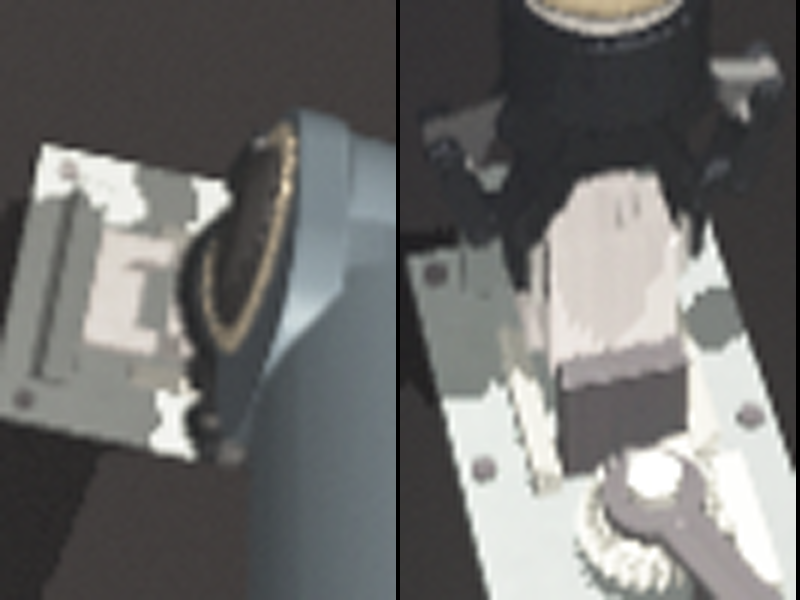

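Side crop: the half is just above the rails, centred to about 1 mm, with the jaw below it at (620,420). I'll lower it now.

>>> {"fn": "carry_out", "kwargs": {
  "targets": [
    [0.001,-0.003,0.008,-0.0015,-0.0008,0,0.04],
    [0,0,0,0,0,0.008,0.04],
    [0,0,0,0,0,0.008,0.04],
    [0,0,0,0,0,0.008,0.04],
    [0,0,0,0,0,0.005,0.04],
    [0,0,0,0,0,0,0.04],
    [0,0,0,0,0,0,0.04]
  ]
}}

```text
time_s: 6.5
tcp_pos: [0.5212, -0.0384, 0.0495]
tcp_rot: [-0.0, 0.773, 0.634, -0.001]
ft_force: [0.1, -0.5, -2.6]
gripper_width: 0.0496
gripper_force: 42.7
```

Nothing has touched yet. About 4 mm remain to the floor.

>>> {"fn": "carry_out", "kwargs": {
  "targets": [
    [0,0,0,0,0,0.002,0.04],
    [0,0,0,0,0,0.0015,0.04],
    [0,0,0,0,0,0.001,0.04],
    [0,0,0,0,0,0,0.04]
  ]
}}

```text
time_s: 6.9
tcp_pos: [0.5213, -0.0383, 0.0457]
tcp_rot: [-0.0, 0.773, 0.634, -0.0]
ft_force: [-1.1, -0.4, 1.8]
gripper_width: 0.0491
gripper_force: 43.0
```

>>> {"fn": "carry_out", "kwargs": {
  "targets": [
    [0,0,0,0,0,0.0005,0.06],
    [0,0,0,0,0,0,0.064],
    [0,0,0,0,0,0,0.064],
    [0,0,0,0,0,-0.01,0.064],
    [0,0,0,0,0,-0.03,0.064],
    [0,0,0,0,0,-0.04,0.064],
    [0,0,0,0,0,-0.045,0.064],
    [0,0,0,0,0,-0.03,0.064]
  ]
}}

```text
time_s: 7.7
tcp_pos: [0.5224, -0.0388, 0.2035]
tcp_rot: [0.001, 0.773, 0.634, 0.001]
ft_force: [0.6, -0.0, -0.5]
gripper_width: 0.0643
gripper_force: 0.0
```

```bash
python3 - <<'E'
from h import *
np.set_printoptions(precision=1,suppress=True,linewidth=160)
print(r.observe()["tcp_pos"]*1000,r.observe()["gripper_width"])
im,d=r.get_image("side"); np.savez("side3.npz",im=im,d=d)
cv2.imwrite("pics/placed.png",cv2.resize(im[200:340,190:310][...,::-1],(514,600),interpolation=cv2.INTER_CUBIC))
Q=cl(cloud("side",d),np.radians(-11.3))*1000; X,Y,Z=Q[...,0],Q[...,1],Q[...,2]
m=(Z>76)&(Z<90)&(Y>40)&(Y<82)&(abs(X-519)<30);p=Q[m];print("half top",np.percentile(p,[3,50,97],axis=0))
m=(im[...,0]>120)&(im[...,2]<90)&(Z>95)&(Z<120)&(Y<-90)&(Y>-180)&(abs(X-520)<90);p=Q[m];print("knob",(p.min(0)+p.max(0))/2,len(p),np.percentile(p,[2,98],axis=0))
E
```

```text
[522.4 -38.8 203.5] 0.06431314140489287
half top [[494.   44.7  76.5]
 [517.5  54.9  80.9]
 [542.6  76.4  84.5]]
knob [ 565.1 -134.1  106.6] 130 [[ 554.7 -144.4   96.2]
 [ 575.6 -123.7  117.1]]
```

View pics/placed.png

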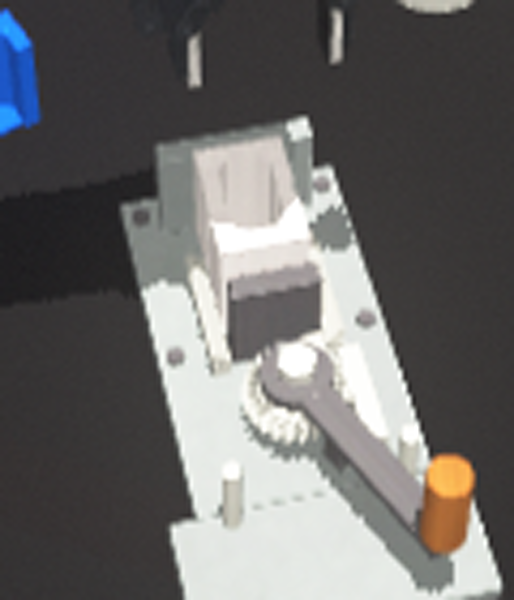

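The half (260,250) stands in the channel, hollow towards the fixed half, with the jaw behind it at (275,310). The knob is at (447,500). Next I'll go over the knob.

```bash
python3 -c "
from h import *
plan([.528,-.241,.15],11,6)"
```

```text
[0.0018, -0.0003, -0.065, -0.0329, 0.007, 0.0095]
[0.0018, -0.0003, -0.065, -0.0333, 0.0049, 0.0095]
[0.0018, -0.0003, -0.065, -0.0336, 0.0027, 0.0095]
[0.0018, -0.0003, -0.065, -0.0337, 0.0005, 0.0095]
[0.0018, -0.0003, -0.065, -0.0336, -0.0016, 0.0095]
[0.0018, -0.0003, -0.065, -0.0335, -0.0038, 0.0096]
```

>>> {"fn": "carry_out", "kwargs": {
  "targets": [
    [0,0,-0.065,-0.033,0.007,0.009,0.05],
    [0,0,-0.065,-0.033,0.005,0.009,0.05],
    [0,0,-0.065,-0.0335,0.0027,0.009,0.05],
    [0,0,-0.065,-0.0337,0.0005,0.009,0.05],
    [0,0,-0.065,-0.0336,-0.0016,0.009,0.05],
    [0,0,-0.065,-0.0335,-0.004,0.009,0.05],
    [0,0,0,0,0,0,0.05],
    [0,0,0,0,0,0,0.05]
  ]
}}

```text
time_s: 8.55
tcp_pos: [0.5235, -0.2409, 0.1458]
tcp_rot: [-0.001, 0.637, 0.771, -0.0]
ft_force: [1.0, 0.7, 0.2]
gripper_width: 0.0503
gripper_force: 0.0
```

```bash
python3 -c "
from h import *
print(r.observe()['tcp_pos'],r.observe()['tcp_rot'])
plan([.528,-.241,.078],11,1)"
```

```text
[ 0.52354423 -0.24086546  0.1457569 ] [-6.57059820e-04  6.36744999e-01  7.71074116e-01 -2.86734232e-04]
[-0.0013, -0.0006, -0.0017, -0.001, 0.0044, 0.0678]
```

>>> {"fn": "carry_out", "kwargs": {
  "targets": [
    [0,0,0,-0.001,0.0044,0,0.05],
    [0,0,0,0,0,0.02,0.05],
    [0,0,0,0,0,0.024,0.05],
    [0,0,0,0,0,0.014,0.05],
    [0,0,0,0,0,0.008,0.05],
    [0,0,0,0,0,0,0.04],
    [0,0,0,0,0,0,0.03],
    [0,0,0,0,0,0,0.03]
  ]
}}

```text
time_s: 9.35
tcp_pos: [0.5292, -0.2405, 0.0807]
tcp_rot: [0.0, 0.636, 0.772, 0.0]
ft_force: [-0.2, 0.3, 0.0]
gripper_width: 0.0298
gripper_force: 0.0
```

>>> {"fn": "carry_out", "kwargs": {
  "targets": [
    [0,0,0.05,0.0002,-0.006,0,0.03],
    [0,0,0.09,0.0005,-0.0108,0,0.03],
    [0,0,0.09,0.0005,-0.0108,0,0.03],
    [0,0,0.09,0.0005,-0.0108,0,0.03],
    [0,0,0.09,0.0005,-0.0108,0,0.03],
    [0,0,0.09,0.0005,-0.0108,0,0.03],
    [0,0,0.09,0.0005,-0.0108,0,0.03],
    [0,0,0.09,0.0005,-0.0108,0,0.03],
    [0,0,0.09,0.0005,-0.0108,0,0.03],
    [0,0,0.05,0.0002,-0.006,0,0.03]
  ]
}}

```text
time_s: 10.35
tcp_pos: [0.4356, -0.2202, 0.0809]
tcp_rot: [0.001, 0.891, 0.453, 0.001]
ft_force: [0.6, -1.9, -0.6]
gripper_width: 0.0299
gripper_force: 0.8
```

```bash
cat > st.py <<'E'
from h import *
np.set_printoptions(precision=2,suppress=True,linewidth=160)
o=r.observe(); p=cl(o["tcp_pos"],np.radians(-11.3))*1000-[519.5,-22.5,0]
q=o["tcp_rot"]; R=Rn.from_quat([q[1],q[2],q[3],q[0]]).as_matrix()
print(round(o["time_s"],2),"tcp theta %.3f r %.1f"%(.5+np.arctan2(p[0],-p[1]),np.hypot(*p[:2])),"tool theta %.3f"%(.5+np.arctan2(R[1,1],R[0,1])+np.radians(11.3)),"ftool",R.T@o["ft_force"],"z",o["tcp_pos"][2])
im,d=r.get_image("side"); Q=cl(cloud("side",d),np.radians(-11.3))*1000; X,Y,Z=Q[...,0],Q[...,1],Q[...,2]
m=(Z>35)&(Z<70)&(Y>10)&(Y<50)&(abs(X-519)<20);print("jaw front %.1f"%(np.median(Q[m][:,1])+14),m.sum())
m=(Z>77)&(Z<88)&(Y>36)&(Y<70)&(abs(X-519)<8);print("half back %.1f"%np.percentile(Q[m][:,1],5) if m.sum() else "")
m=(im[...,0]>120)&(im[...,2]<90)&(Z>70)&(Z<120)&(Y<-60)&(Y>-180)&(abs(X-520)<120);p=Q[m]
if len(p)>5: p=(np.percentile(p,1,axis=0)+np.percentile(p,99,axis=0))/2-[519.5,-22,0];print("knob theta %.3f"%(.5+np.arctan2(p[0],-p[1])),len(Q[m]))
E
python3 st.py
```

```text
10.35 tcp theta 0.072 r 118.7 tool theta 0.067 ftool [-1.21  1.59  0.65] z 0.08085271358147321
jaw front nan 0

knob theta 0.095 192
  return _methods._mean(a, axis=axis, dtype=dtype,
  ret = ret.dtype.type(ret / rcount)
```

>>> {"fn": "carry_out", "kwargs": {
  "targets": [
    [0,0,0.05,0.0002,-0.006,0,0.03],
    [0,0,-0.1,0.0006,0.012,0,0.03],
    [0,0,-0.1,0.0006,0.012,0,0.03],
    [0,0,-0.1,0.0006,0.012,0,0.03],
    [0,0,-0.1,0.0006,0.012,0,0.03],
    [0,0,-0.1,0.0006,0.012,0,0.03],
    [0,0,-0.1,0.0006,0.012,0,0.03],
    [0,0,-0.1,0.0006,0.012,0,0.03],
    [0,0,-0.1,0.0006,0.012,0,0.03],
    [0,0,-0.1,0.0006,0.012,0,0.03]
  ]
}}

```text
time_s: 11.4
tcp_pos: [0.5309, -0.2392, 0.08]
tcp_rot: [-0.002, 0.622, 0.783, -0.001]
ft_force: [-3.5, -0.1, 1.2]
gripper_width: 0.0301
gripper_force: 1.8
```

```bash
python3 st.py 2>/dev/null
```

```text
11.4 tcp theta 0.918 r 118.2 tool theta 0.924 ftool [ 0.7  -3.47 -1.14] z 0.07996811115383495
jaw front 42.1 153
half back 45.0
knob theta 0.867 84
```

>>> {"fn": "carry_out", "kwargs": {
  "targets": [
    [0,0,-0.06,0.0002,0.007,0,0.03],
    [0,0,0.06,0.0004,-0.007,0,0.03],
    [0,0,0.105,0.0007,-0.0126,0,0.03],
    [0,0,0.105,0.0007,-0.0126,0,0.03],
    [0,0,0.105,0.0007,-0.0126,0,0.03],
    [0,0,0.105,0.0007,-0.0126,0,0.03],
    [0,0,0.105,0.0007,-0.0126,0,0.03],
    [0,0,0.105,0.0007,-0.0126,0,0.03],
    [0,0,0.105,0.0007,-0.0126,0,0.03],
    [0,0,0.105,0.0007,-0.0126,0,0.03]
  ]
}}

```text
time_s: 12.45
tcp_pos: [0.4365, -0.2204, 0.0806]
tcp_rot: [0.001, 0.89, 0.456, 0.001]
ft_force: [1.3, 0.0, 0.1]
gripper_width: 0.03
gripper_force: 0.7
```

```bash
python3 st.py 2>/dev/null
```

```text
12.45 tcp theta 0.080 r 118.4 tool theta 0.074 ftool [ 0.76  1.06 -0.08] z 0.08061476735871952
jaw front nan 0

knob theta 0.100 187
```

>>> {"fn": "carry_out", "kwargs": {
  "targets": [
    [0,0,0.06,0.0002,-0.007,0,0.03],
    [0,0,-0.1,0.0006,0.012,0,0.03],
    [0,0,-0.1,0.0006,0.012,0,0.03],
    [0,0,-0.1,0.0006,0.012,0,0.03],
    [0,0,-0.1,0.0006,0.012,0,0.03],
    [0,0,-0.1,0.0006,0.012,0,0.03],
    [0,0,-0.1,0.0006,0.012,0,0.03],
    [0,0,-0.1,0.0006,0.012,0,0.03]
  ]
}}

```text
time_s: 13.3
tcp_pos: [0.5074, -0.2414, 0.0797]
tcp_rot: [-0.002, 0.697, 0.717, -0.0]
ft_force: [-3.2, 2.1, 2.0]
gripper_width: 0.0304
gripper_force: 1.9
```

```bash
python3 st.py 2>/dev/null
```

```text
13.3 tcp theta 0.717 r 117.6 tool theta 0.725 ftool [ 2.2  -3.11 -2.01] z 0.07973341158417753
jaw front 48.7 149
half back 44.1
knob theta 0.695 126
```

>>> {"fn": "carry_out", "kwargs": {
  "targets": [
    [0,0,-0.06,0.0002,0.007,0,0.03],
    [0,0,-0.06,0.0002,0.007,0,0.03],
    [0,0,-0.06,0.0002,0.007,0,0.03],
    [0,0,-0.06,0.0002,0.007,0,0.03]
  ]
}}

```text
time_s: 13.75
tcp_pos: [0.5346, -0.2379, 0.0796]
tcp_rot: [-0.002, 0.608, 0.794, -0.001]
ft_force: [-3.7, 0.5, 1.1]
gripper_width: 0.0301
gripper_force: 1.9
```

```bash
python3 st.py 2>/dev/null
```

```text
13.75 tcp theta 0.951 r 117.8 tool theta 0.961 ftool [ 1.44 -3.42 -1.07] z 0.07959694029795114
jaw front 51.4 141
half back 50.5
knob theta 0.907 78
```

>>> {"fn": "carry_out", "kwargs": {
  "targets": [
    [0,0,0.04,0.0002,-0.005,0,0.03],
    [0,0,0.105,0.0007,-0.0126,0,0.03],
    [0,0,0.105,0.0007,-0.0126,0,0.03],
    [0,0,0.105,0.0007,-0.0126,0,0.03],
    [0,0,0.105,0.0007,-0.0126,0,0.03],
    [0,0,0.105,0.0007,-0.0126,0,0.03],
    [0,0,0.105,0.0007,-0.0126,0,0.03],
    [0,0,0.105,0.0007,-0.0126,0,0.03],
    [0,0,0.1,0.0006,-0.012,0,0.03],
    [0,0,0,0,0,0,0.03]
  ]
}}

```text
time_s: 14.8
tcp_pos: [0.4344, -0.2195, 0.08]
tcp_rot: [-0.0, 0.888, 0.46, -0.0]
ft_force: [-0.5, 0.0, 0.4]
gripper_width: 0.0302
gripper_force: 0.0
```

```bash
python3 st.py 2>/dev/null
```

```text
14.8 tcp theta 0.061 r 118.9 tool theta 0.082 ftool [-0.27 -0.41 -0.45] z 0.07997744446225277
jaw front nan 0

knob theta 0.079 203
```

>>> {"fn": "carry_out", "kwargs": {
  "targets": [
    [0,0,-0.08,0.0004,0.0096,0,0.03],
    [0,0,-0.08,0.0004,0.0096,0,0.03],
    [0,0,-0.08,0.0004,0.0096,0,0.03],
    [0,0,-0.06,0.0002,0.0072,0,0.03]
  ]
}}

```text
time_s: 15.25
tcp_pos: [0.4674, -0.2358, 0.0797]
tcp_rot: [-0.002, 0.807, 0.59, -0.001]
ft_force: [-3.3, 3.0, 3.6]
gripper_width: 0.03
gripper_force: 2.0
```

```bash
python3 st.py 2>/dev/null
```

```text
15.25 tcp theta 0.374 r 118.1 tool theta 0.388 ftool [ 1.86 -4.08 -3.63] z 0.07972966707688628
jaw front 54.1 43

knob theta 0.354 187
```

>>> {"fn": "carry_out", "kwargs": {
  "targets": [
    [0,0,-0.025,0,0.003,0,0.03],
    [0,0,-0.025,0,0.003,0,0.03]
  ]
}}

```text
time_s: 15.5
tcp_pos: [0.4727, -0.2375, 0.0796]
tcp_rot: [-0.001, 0.793, 0.609, -0.001]
ft_force: [-4.0, 1.8, 1.8]
gripper_width: 0.0303
gripper_force: 1.9
```

>>> {"fn": "carry_out", "kwargs": {
  "targets": [
    [0,0,-0.025,0,0.003,0,0.03],
    [0,0,-0.025,0,0.003,0,0.03]
  ]
}}

```text
time_s: 15.7
tcp_pos: [0.4787, -0.239, 0.0796]
tcp_rot: [-0.001, 0.777, 0.629, -0.001]
ft_force: [-4.5, 2.5, 2.4]
gripper_width: 0.0297
gripper_force: 2.9
```

>>> {"fn": "carry_out", "kwargs": {
  "targets": [
    [0,0,-0.025,0,0.003,0,0.03]
  ]
}}

```text
time_s: 15.8
tcp_pos: [0.4809, -0.2394, 0.0795]
tcp_rot: [-0.002, 0.769, 0.639, -0.001]
ft_force: [-6.8, 2.8, 5.5]
gripper_width: 0.03
gripper_force: 4.0
```

>>> {"fn": "carry_out", "kwargs": {
  "targets": [
    [0,0,-0.015,0,0.002,0,0.03]
  ]
}}

```text
time_s: 15.9
tcp_pos: [0.4822, -0.2396, 0.0795]
tcp_rot: [-0.003, 0.765, 0.644, -0.001]
ft_force: [-9.4, 3.4, 7.0]
gripper_width: 0.03
gripper_force: 4.7
```

Firm at about 9.8 N tangential, so I'll stop here. Backing off slightly, then check.

>>> {"fn": "carry_out", "kwargs": {
  "targets": [
    [0,0,0,0,-0.003,0,0.03],
    [0,0,0,0,-0.003,0,0.034],
    [0,0,0,0,0,0,0.04],
    [0,0,0,0,0,0,0.05]
  ]
}}

```text
time_s: 16.3
tcp_pos: [0.4796, -0.2397, 0.0802]
tcp_rot: [0.001, 0.765, 0.644, 0.0]
ft_force: [-0.2, 0.3, 0.5]
gripper_width: 0.0498
gripper_force: 0.0
```

```bash
python3 st.py 2>/dev/null
```

```text
16.3 tcp theta 0.481 r 118.6 tool theta 0.526 ftool [ 0.22 -0.28 -0.47] z 0.08019262035626683
jaw front 55.3 113
half back 40.3
knob theta 0.423 196
```

>>> {"fn": "carry_out", "kwargs": {
  "targets": [
    [0,0,0,0,0.001,-0.01,0.05],
    [0,0,0,0,0,-0.03,0.05],
    [0,0,0,0,0,-0.045,0.05],
    [0,0,0,0,0,-0.045,0.05],
    [0,0,0,-0.04,0,-0.03,0.05],
    [0,0,0,-0.04,0,0,0.05],
    [0,0,0,0,0,0,0.05]
  ]
}}

```text
time_s: 17.05
tcp_pos: [0.464, -0.3248, 0.2427]
tcp_rot: [0.003, 0.768, 0.64, -0.001]
ft_force: [-0.8, 1.1, -0.9]
gripper_width: 0.0499
gripper_force: 0.0
```

```bash
python3 st.py 2>/dev/null; python3 - <<'E'
from h import *
o=np.zeros((600,800,3),np.uint8)
for k,(n,s) in enumerate((("side",(slice(200,340),slice(205,298))),("top",(slice(205,265),slice(290,330))))):
    im,d=r.get_image(n); o[:,400*k:400*k+398]=cv2.resize(im[s][...,::-1],(398,600),interpolation=cv2.INTER_CUBIC)
cv2.imwrite("pics/end.png",o)
E
```

```text
17.05 tcp theta 0.496 r 205.1 tool theta 0.517 ftool [ 0.96 -0.96  0.91] z 0.2426654518033371
jaw front 55.2 154
half back 53.7
knob theta 0.418 101
```

View pics/end.png

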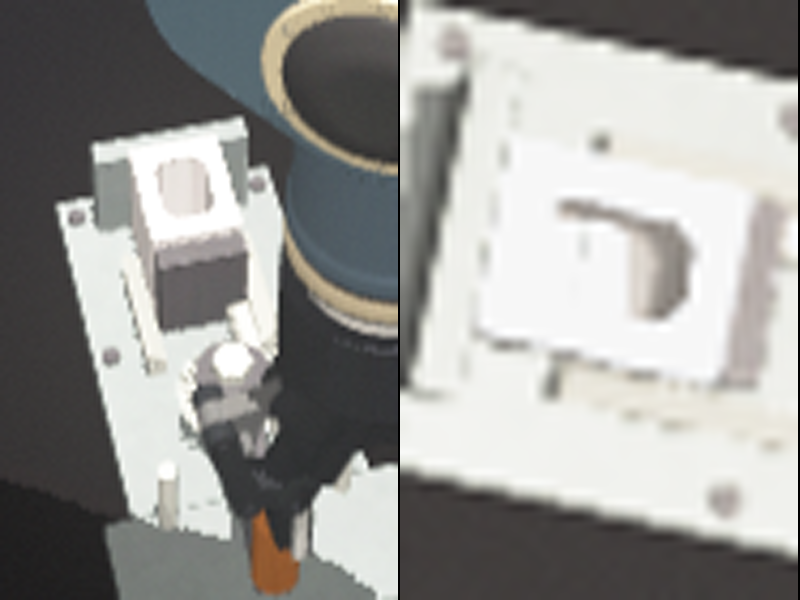

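Both views show the halves closed into one block (side (185,200), top (610,260)) with the jaw against them, and the gripper is clear of everything.

```bash
python3 -c "
from station import r
print(r.finish_job())"
```

```text
the job is handed in; nothing more can be done
None
```

I stood the aluminium half in the channel and closed it tight against the fixed half in three closing swings, stopping at about 9.8 N on the knob. I then let go and handed the job in at about 17 s; the pictures showed the halves closed, but no verdict came back.

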